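# Cull the faulty brackets and tally them

### The job

Check the batch of five red L-brackets on the grey mat: a good one is square and has legs of 80 and 50 mm. Lay the two faulty ones (one bent out of square, one with its short leg cut too short) side by side and flat on the floor of the yellow reject tray, same face up as they lay, and press the orange lever of the tally counter all the way down once for each reject, letting it spring back up, so that its drum has counted exactly two. Leave the good brackets and everything else where they are.

Things in the scene. Friction and masses are not known exactly. Their poses are not given: they have to be found in the camera images.
- good_a: Good L-bracket of red anodised bar (10 thick), lying on its side, L shape seen from above; 30 tall. Legs 80 and 50 over the outside, square. Origin: underside, centre of the 50 x 80 outline. Long leg along its y axis, centred at x = -20, y -40 to +40; short leg leaves its -y end towards +x, to x = +25. About 0.1 kg. Must stay.
- good_b: Good L-bracket of red anodised bar (10 thick), lying on its side, L shape seen from above; 30 tall. Legs 80 and 50 over the outside, square. Origin: underside, centre of the 50 x 80 outline. Long leg along its y axis, centred at x = -20, y -40 to +40; short leg leaves its -y end towards +x, to x = +25. About 0.1 kg. Must stay.
- good_c: Good L-bracket of red anodised bar (10 thick), lying on its side, L shape seen from above; 30 tall. Legs 80 and 50 over the outside, square. Origin: underside, centre of the 50 x 80 outline. Long leg along its y axis, centred at x = -20, y -40 to +40; short leg leaves its +y end towards +x, to x = +25. About 0.1 kg. Must stay. (Other face up.)
- bent: FAULTY bracket. Same bar and long leg as good_a (long leg along y, centred at x = -20, y -40 to +40, 10 thick, 30 tall, same origin), but the short leg, at the -y end, is bent in towards the long leg: 28 deg out of square (62 deg between the legs); its tip reaches about x = +21, y = -12. Goes into the tray.
- short: FAULTY bracket. Same bar and long leg as good_a (long leg along y, centred at x = -20, y -40 to +40, 10 thick, 30 tall, same origin), square, but the short leg, at the +y end, is only 28 long over the outside (reaches x = +3). Goes into the tray.
- star_knob: Black five-lobed clamping knob, 54 across, 22 tall, steel stud 16 above that; origin at the centre of its underside. Bystander, must stay where it is.
- mat: Fixed grey mat, 280 (x) x 385 (y) x 4 thick, under the brackets and the star knob; origin at the centre of its underside, so the brackets stand on z = 4.
- tray: Reject tray, fixed, grey with a yellow floor, open top: outside 200 (x) x 170 (y) x 40 tall, walls and floor 5 thick, small lip on the -x side. Origin at the centre of its underside. Tray and counter may have swapped places.
- counter: Tally counter, fixed: cream cheeks 74 tall, grey base plate 155 (x) x 85 (y). Origin at the centre of the underside, 2.5 off the plate's middle. The drum axle runs along its y axis at x = +35, z = 50; the lever sticks out towards -x. The cheeks and the drum (top at z = 80) lie at x from -8 to +80.
- lever_pad (a point): Centre of the top face of the orange pad (34 x 44, 8 thick) at the lever's end, 95 from the axle. Press it down from above, e.g. with shut fingers. At rest about z = 78, at the end of the stroke about z = 29. It moves with the lever.
- tally_lever (a joint): Lever angle in rad: 0 = up at rest (15 deg above level), 0.52 = fully down at its stop (15 deg below level). A spring returns it; about 3 N on the pad to start and 6 N at the bottom. It must come up again to below 0.06 to catch the next tooth.
- tally_drum (a joint): Angle in rad of the 16-step ratchet drum (black, white marks, one broad red mark that starts on top): starts at 0; each full press of the lever turns it one step of 0.39 rad, top towards the lever; it stays when the lever returns.
- wash_bottle: Cream plastic wash bottle, 64 across, 165 tall, origin at the centre of its underside. Bystander, must stay where it is.
- driver: Dark screwdriver, 190 long, lying along its x axis; origin under its middle. Bystander, must stay where it is.
- divider: Clear acrylic plate 110 x 160 with three upright fins, 59 tall; origin at the centre of its underside. Bystander, must stay where it is.
- sample_jar: Amber jar with a white cap, 56 across, 75 tall; origin at the centre of its underside. Bystander, must stay where it is.
Not all that is in view belongs to the job. What is shaped like the good_c but purple is not meant. Leave any black look-alike of the short alone.

How it is judged:
By the outcome, as a careful person would: the job done as asked, in the order asked, and still so for the second after the job is handed in, with the robot touching nothing.
It also fails if it takes over 67 s, if anything falls off the work surface, if the arm or the gripper's body presses on something with over 40 N, if the wrist force passes 120 N, or if a joint passes its speed limit or range.

### The arm

A 6-joint arm with a two-finger parallel gripper is mounted at the origin on the work surface. World frame = base frame: x ahead of the robot, y to its left, z up, the work surface at z = 0. Lengths are in mm, angles in rad, forces in N, time in s.
With the tool pointing down it reaches from about 300 to 875 mm from the base axis. Payload 6.4 kg.
Tool frame: the origin (TCP) lies at the very end of the fingers, on their centre line; the grasp point (between the pads) lies behind it (tcp_to_grasp is the z of the grasp point in the tool frame, in mm); z points along the fingers, y is the direction in which the jaws open and shut (so a half turn about z gives the same grasp; the last joint's range is limited). The gripper opens to 88 mm and grips with 3 to 60 N. Pads are 18 mm wide; open, the fingers measure 123 mm over their backs; the gripper's body (75 mm by 187 mm) begins 45 mm behind the grasp point.
Start: joints at [1.11, 0.181, 1.607, -0, 1.354, -0.206], TCP at [144.917, 556.453, 238.714] pointing down, gripper open.
Joint ranges: [-2.99, 2.99], [-0.89, 2.07], [0.3, 2.58], [-1.14, 4.28], [0, 2.63], [-3.12, 3.12]. Speed limits (rad/s): [2.57, 2.57, 3.01, 3.14, 3.14, 3.14].

### API

Orientations are given as a rotation vector (axis times angle).
In Python, from rig import state, capture, camera_info, hand_in, trace, place_of, tcp_to_grasp gives the robot as it stands. The module is installed in compiled form; this text tells all that it offers.
- The arm moves only by the tool drive_tool, never from a script. Its argument "series" is one flat list of numbers, 7 for each row, row after row: the shift along the world's x, y, z in mm, then the turn, a rotation vector about the world's x, y, z in rad, then the opening, from 0 (shut) to 1 (fully open). A call has exactly 5 rows; each row is the pose to reach, as a shift and turn from the pose commanded when the call began; what a row does not reach only later rows make up. A row lasts 1/10 s, in which the tool goes at most 50 mm and 8.59 degrees, less where a joint would pass 70% of its speed; a pose out of reach is approached as far as the arm can. A call with a gripper value outside its range is refused whole. The fingers move at their own pace and stop on an object; "newtons" is the grip in N (left out, the last holds). Time passes only in rows, so rows that repeat a pose let the fingers close, or fill a call up. It gives the time, the measured TCP pose, the force and the opening at its end, in the units of the state.
- state(): the state, without advancing time (a new reading comes with each control period).
- capture(name): name is "scene" or "top" or "wrist"; returns the picture (480x640x3 uint8, blue, green, red); there is no depth.
- camera_info(name): a dict with "camera_matrix" (3x3 intrinsics, pixels), "camera_from_world" (4x4, takes a point from world to camera coordinates). Camera axes: x right, y up, looking along -z (the intrinsics and any distortion apply to the point x, -y, -z); pixel columns grow to the right and rows downward; lengths in mm; the calibration is good to about 2 mm. A picture is of the moment at which its call begins: read the wrist's pose just before it. camera_info takes no time and is no camera call; for the wrist camera it gives the pose at the moment of the call.
- hand_in(): hands the job in, once; it reports no verdict.
Trained networks look in the newest picture that a camera, given by its name, has taken for a name from the list of things; names that differ only in an ending like _2 or _b are one class to them, and where a whole thing is asked for, a point or a joint stands for the part that bears it (a point fixed in the world has none). Each returns a list of dicts, best first, with "score" (0 to 1); they miss things now and then, are a little off and sometimes report something else, mostly with a low value. They report only what shows in the picture. A call takes as long as a camera call. They do not tell look-alikes from the thing itself.
- trace(camera, target): "region" (480x640 bool, what is visible of it) and "point" ([column, row] in pixels, amid what is visible of it).
- place_of(camera, target): "point" ([column, row] in pixels: a listed point, or the origin of a listed thing).
The state is a dict: "time_s": time; "q": joint angles; "qd": joint speeds; "effort": joint torques, N m; "tcp_pos": TCP position; "eef_rot": TCP orientation; "ft_force": force on the tool from outside, world axes, zero at the start; "wrist_torque": the same for the moment, N m; "opening": finger opening in mm.
Only numpy, scipy, OpenCV 4.12 (cv2) and the standard library are available. Lean on these libraries where they do the work, as an engineer would, in place of code of your own. Each camera call takes 0.05 s, during which the arm holds its last target.

## Working session

There is one attempt and no reset: what is moved stays moved. The work goes in short steps, Python scripts to look and compute and a tool call to move; the robot and the scene stay as the last step left them, time stands still between calls to the robot, and variables do not carry over. Pictures are saved under pics/ and viewed, and the job is handed in when it is done.

Besides the shell and the picture viewer there is one more tool, called after "Emit:" as name(argument=value, ...) on one line, values as JSON. drive_tool: Moves the arm, as the interface text tells. Its arguments: {"type":"object","properties":{"series":{"type":"array","items":{"type":"number"}},"newtons":{"type":"number"}},"required":["series"]}

```bash
mkdir -p pics
python3 - <<'E'
from rig import *
import cv2
print(state())
for n in("top","scene"):
    cv2.imwrite(f"pics/{n}0.png",capture(n)); 
    print(n,camera_info(n))
import rig
print(tcp_to_grasp if not callable(tcp_to_grasp) else tcp_to_grasp())
E
```

```text
{'time_s': 0.0, 'q': array([ 1.10970060e+00,  1.81535162e-01,  1.60799048e+00, -4.67732650e-05,
        1.35379508e+00, -2.06306065e-01]), 'qd': array([-0.00105422,  0.00082218,  0.00080128, -0.00166164,  0.00128594,
       -0.00024737]), 'effort': array([-6.64168638e-04, -4.33898020e+01, -3.41830337e+01,  6.99842675e-02,
        3.88655858e-02, -2.04047733e-04]), 'tcp_pos': array([144.68268589, 555.94988702, 237.8219121 ]), 'eef_rot': array([-3.99058657e-01, -3.11561629e+00,  2.58777892e-03]), 'ft_force': array([0.31736622, 0.7332493 , 0.80686039]), 'wrist_torque': array([0.00712637, 0.02324962, 0.02768655]), 'opening': 88.1591352321134}
top {'camera_matrix': array([[604.1985855 ,   0.        , 327.17409396],
       [  0.        , 604.1985855 , 243.24262492],
       [  0.        ,   0.        ,   1.        ]]), 'camera_from_world': array([[-2.73713679e-02, -9.99607992e-01, -5.88821630e-03,
         6.98069746e+01],
       [ 9.96840383e-01, -2.77340266e-02,  7.44316715e-02,
        -5.45466221e+02],
       [-7.45657976e-02, -3.83231513e-03,  9.97208732e-01,
        -1.43462106e+03],
       [ 0.00000000e+00,  0.00000000e+00,  0.00000000e+00,
         1.00000000e+00]])}
scene {'camera_matrix': array([[581.96247755,   0.        , 317.42188781],
       [  0.        , 581.96247755, 229.57706843],
       [  0.        ,   0.        ,   1.        ]]), 'camera_from_world': array([[ 5.09792910e-01,  8.60116495e-01,  1.76296383e-02,
        -3.25762301e+02],
       [-6.19093413e-01,  3.52554734e-01,  7.01732502e-01,
         2.61024421e+02],
       [ 5.97356288e-01, -3.68652647e-01,  7.12222361e-01,
        -1.58647827e+03],
       [ 0.00000000e+00,  0.00000000e+00,  0.00000000e+00,
         1.00000000e+00]])}
-18.700000000000003
```

View pics/top0.png

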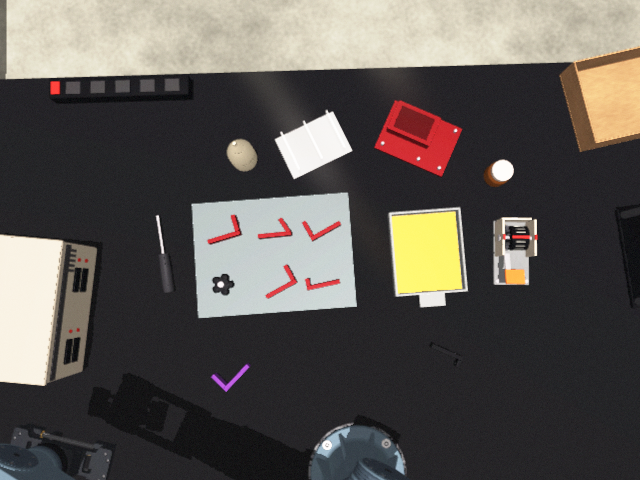

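View pics/scene0.png

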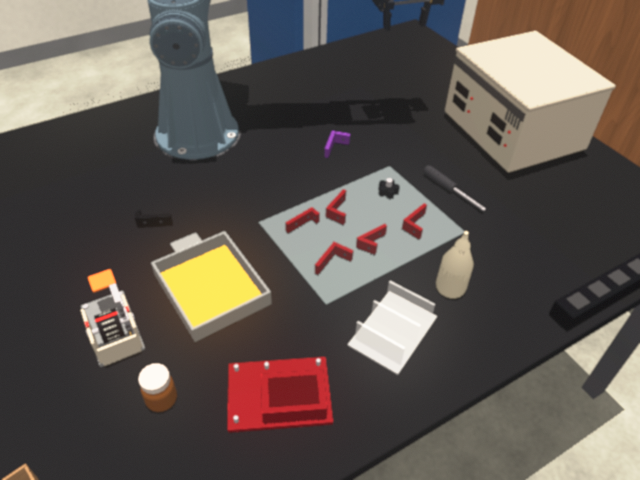

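```bash
cat > h.py <<'E'
import numpy as np, cv2
from rig import *
def proj(n,P,ci=None):
    ci=ci or camera_info(n); P=np.atleast_2d(np.array(P,float))
    c=(ci["camera_from_world"]@np.c_[P,np.ones(len(P))].T).T[:,:3]
    c=c*[1,-1,-1]; u=(ci["camera_matrix"]@c.T).T
    return u[:,:2]/u[:,2:]
def unproj(n,uv,z,ci=None):
    ci=ci or camera_info(n); uv=np.atleast_2d(np.array(uv,float))
    M=ci["camera_from_world"];R=M[:3,:3];t=M[:3,3];o=-R.T@t
    d=np.linalg.solve(ci["camera_matrix"],np.c_[uv,np.ones(len(uv))].T).T*[1,-1,-1]
    d=d@R
    return o+d*((z-o[2])/d[:,2])[:,None]
def redcomps(img):
    b,g,r=[img[...,i].astype(int) for i in range(3)]
    m=((r>90)&(r>1.8*g)&(r>1.8*b)).astype(np.uint8)
    return m
E
python3 - <<'E'
from h import *
img=cv2.imread("pics/top0.png")
print(unproj("top",[[192,204],[348,193],[356,306],[198,318]],4))
print(unproj("top",[[389,212],[460,208],[467,291],[396,296]],40))
print('pad',unproj("top",[[515,277]],78), 'red mark',unproj("top",[[519,237]],80))
m=redcomps(img)
n,l,s,c=cv2.connectedComponentsWithStats(m)
for i in range(1,n):
    if s[i,4]>50: print(i,s[i],c[i],unproj("top",c[i],34)[0].round(1))
crop=img[185:325,185:365]
cv2.imwrite("pics/crop0.png",cv2.resize(crop,None,fx=4.4,fy=4.2,interpolation=cv2.INTER_CUBIC))
crop=img[190:320,380:560]
cv2.imwrite("pics/crop1.png",cv2.resize(crop,None,fx=4.4,fy=4.4,interpolation=cv2.INTER_CUBIC))
print(camera_info("wrist"))
E
```

```text
[[ 6.54048956e+02  3.83338764e+02  4.00000000e+00]
 [ 6.70420315e+02  3.98148953e-01  4.00000000e+00]
 [ 3.94469861e+02 -1.06738069e+01  4.00000000e+00]
 [ 3.76010742e+02  3.71796856e+02  4.00000000e+00]]
[[ 616.2872434   -94.71849365   40.        ]
 [ 621.12327844 -264.10775229   40.        ]
 [ 423.62693078 -271.97372214   40.        ]
 [ 416.45205087 -104.23791474   40.        ]]
pad [[ 453.07472128 -375.05364097   78.        ]] red mark [[ 544.866786   -388.30370268   80.        ]]
1 [ 50  81  10  14 133] [54.47368421 87.2556391 ] [946.1 709.3  34. ]
2 [ 374  100   88   77 3835] [418.18018253 137.02920469] [ 797.3 -172.1   34. ]
3 [487 165  18  20  74] [492.77027027 177.51351351] [ 693.4 -347.2   34. ]
4 [208 215  32  29 216] [227.06018519 232.06944444] [579.6 293.3  34. ]
5 [258 218  34  21 204] [277.09313725 231.51960784] [577.6 173.6  34. ]
6 [303 221  38  20 204] [319.78921569 229.76470588] [579.   71.4  34. ]
8 [512 235  18   4  71] [520.38028169 236.47887324] [ 549.5 -406.1   34. ]
12 [266 265  31  33 210] [283.69047619 282.82380952] [454.8 160.5  34. ]
14 [305 278  35  12 163] [319.85889571 283.73006135] [450.3  74.7  34. ]
{'camera_matrix': array([[358.57542064,   0.        , 319.95842729],
       [  0.        , 358.57542064, 235.81092988],
       [  0.        ,   0.        ,   1.        ]]), 'camera_from_world': array([[ 2.51931545e-01,  9.67744339e-01, -1.17950831e-03,
        -5.73826325e+02],
       [-9.30383797e-01,  2.41869775e-01, -2.75472326e-01,
         3.82050781e+01],
       [-2.66301496e-01,  7.04975639e-02,  9.61308279e-01,
        -3.87605984e+02],
       [ 0.00000000e+00,  0.00000000e+00,  0.00000000e+00,
         1.00000000e+00]])}
```

View pics/crop0.png

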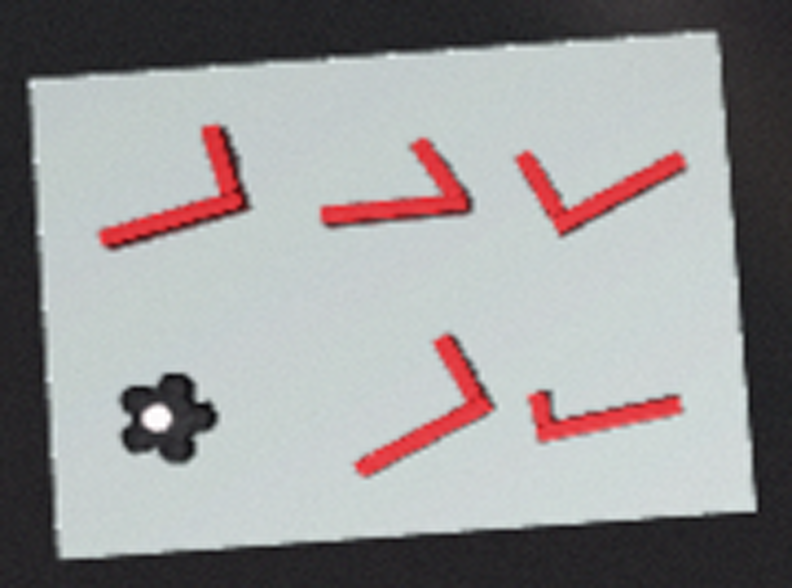

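View pics/crop1.png

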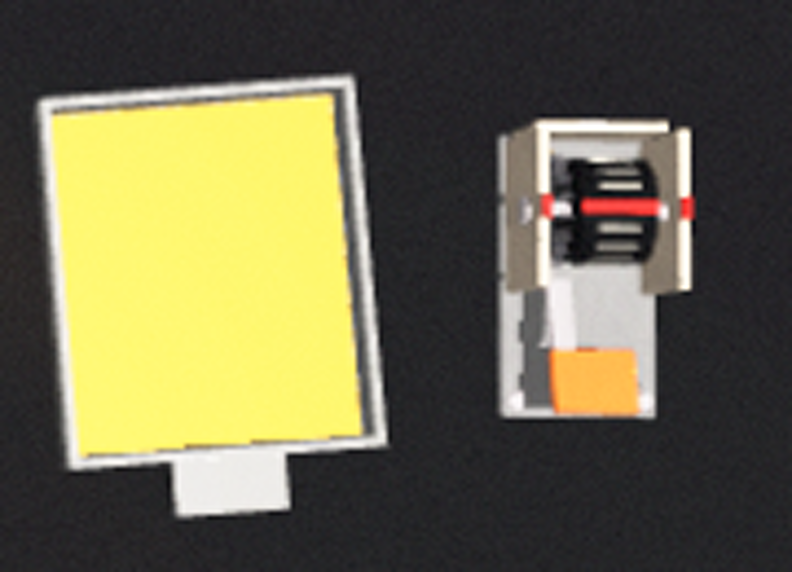

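```bash
cat > fit.py <<'E'
from h import *
from scipy.optimize import minimize
from scipy.spatial.transform import Rotation as Rn
def rect(x0,x1,y0,y1): return np.array([[x0,y0],[x1,y0],[x1,y1],[x0,y1]],float)
LONG=rect(-25,-15,-40,40)
a=np.deg2rad(28);d=np.array([np.cos(a),np.sin(a)]);nn=np.array([-np.sin(a),np.cos(a)])
p=np.array([-20.,-35])
bent=[LONG,np.array([p-5*d-5*nn,p+45*d-5*nn,p+45*d+5*nn,p-5*d+5*nn])]
MODELS=dict(bent=bent,short=[LONG,rect(-25,3,30,40)],good=[LONG,rect(-25,25,-40,-30)])
def sil(n,ci,parts,pose,z0,S=4,win=None):
    x,y,t=pose;c,s=np.cos(t),np.sin(t);R=np.array([[c,-s],[s,c]])
    u0,v0,u1,v1=win; im=np.zeros(((v1-v0)*S,(u1-u0)*S),np.uint8)
    for P in parts:
        w=P@R.T+[x,y]
        pts=np.r_[np.c_[w,np.full(4,z0)],np.c_[w,np.full(4,z0+30)]]
        uv=proj(n,pts,ci)
        q=((uv-[u0,v0]+0.5)*S-0.5)
        h=cv2.convexHull((q*16).round().astype(np.int32)[:,None])
        cv2.fillConvexPoly(im,h,255,cv2.LINE_AA,4)
    return cv2.resize(im,None,fx=1/S,fy=1/S,interpolation=cv2.INTER_AREA)/255.
def fit(n,img,ci,parts,init,z0,win,soft=None):
    u0,v0,u1,v1=win
    c=img[v0:v1,u0:u1].astype(float)
    # soft redness
    r=np.clip((c[...,2]-c[...,1])/150,0,1) if soft is None else soft
    best=None
    f=lambda q:((sil(n,ci,parts,(q[0],q[1],q[2]/50),z0,win=win)-r)**2).sum()
    for t in init[2]:
        s=minimize(f,[init[0],init[1],t*50],method="Nelder-Mead",options=dict(initial_simplex=np.array([[0,0,0],[8,0,0],[0,8,0],[0,0,10]])+[init[0],init[1],t*50],xatol=.05,fatol=.01,maxiter=300))
        if best is None or s.fun<best.fun: best=s
    q=best.x; return (q[0],q[1],(q[2]/50+np.pi)%(2*np.pi)-np.pi),best.fun,r.sum()
E
python3 - <<'E'
from fit import *
ci=camera_info("top");img=cv2.imread("pics/top0.png")
T=np.arange(-180,180,30)*np.pi/180
for nm,w,c in(("bent",(252,212,298,245),(577.6,173.6)),("short",(299,272,346,296),(450,74.7))):
    p,e,tot=fit("top",img,ci,MODELS[nm],(*c,T),4,w)
    print(nm,np.round(p[:2],1),np.rad2deg(p[2]).round(2),e,tot)
st=state();R=Rn.from_rotvec(st["eef_rot"]).as_matrix();print(R.round(3),st["time_s"])
for n in("tray","counter","wash_bottle","lever_pad"):
    print(n,[(o["point"],round(o["score"],2)) for o in place_of("top",n)[:2]]) if n in("lever_pad","tray") else 0
print(unproj("top",[[242,155]],50))
E
```

```text
bent [592.2 181.8] 3.65 33.939388389081124 207.4333333333333
short [468.5  71.3] 10.65 7.506271587850827 168.8466666666667
[[-0.968  0.252 -0.001]
 [ 0.252  0.968 -0.001]
 [ 0.    -0.001 -1.   ]] 0.1
tray [([423.6, 251.2], 0.7), ([321.0, 224.3], 0.23)]
lever_pad [([515.5, 273.6], 0.91), ([509.5, 256.2], 0.29)]
[[761.82437584 252.11359752  50.        ]]
```

Run:
```python
from fit import *
ci=camera_info("top");img=cv2.imread("pics/top0.png")
w=(195,190,355,320)
o=cv2.resize(img[w[1]:w[3],w[0]:w[2]],None,fx=5,fy=4.6,interpolation=cv2.INTER_CUBIC)
def draw(nm,pose):
    x,y,t=pose;c,s=np.cos(t),np.sin(t);R=np.array([[c,-s],[s,c]])
    for P in MODELS[nm]:
        uv=proj("top",np.c_[P@R.T+[x,y],np.full(4,34)],ci)
        q=((uv-[w[0],w[1]]+.5)*[5,4.6]).astype(np.int32)
        cv2.polylines(o,[q],True,(255,0,0),1)
draw("bent",(592.2,181.8,np.deg2rad(3.65)));draw("short",(468.5,71.3,np.deg2rad(10.65)))
cv2.imwrite("pics/ov0.png",o)
```

```text
(no output)
```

View pics/ov0.png

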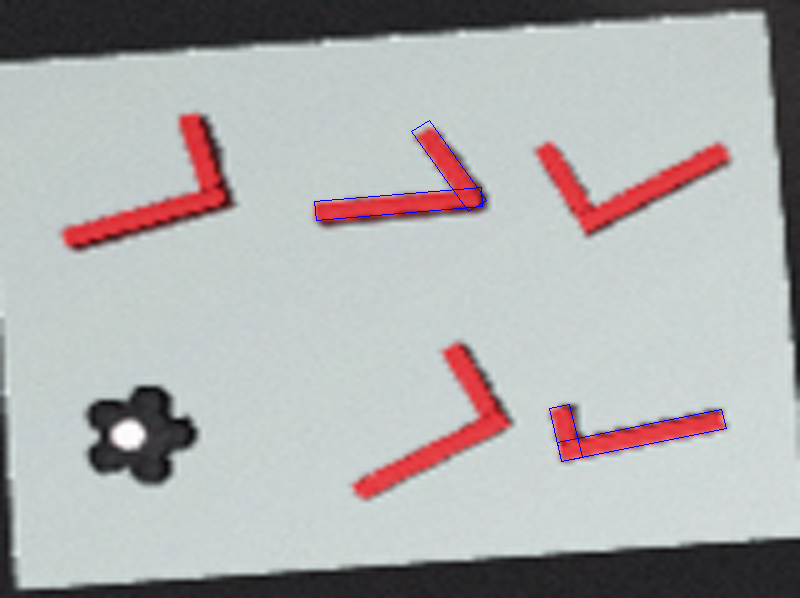

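Emit:
drive_tool(series=[34, -29, 0, 0, 0, -0.12, 1, 68, -58, 0, 0, 0, -0.24, 1, 102, -87, -5, 0, 0, -0.36, 1, 136, -116, -10, 0, 0, -0.48, 0.6, 170, -145, -15, 0, 0, -0.6, 0.4], newtons=30)

```text
time_s: 0.7
tcp_pos: [315.9, 410.2, 223.6]
eef_rot: [1.309, 2.856, 0.0]
ft_force: [-0.1, 0.5, 0.2]
opening: 74.2
```

Emit:
drive_tool(series=[36, -31, -5, 0, 0, -0.13, 0.35, 72, -62, -10, 0, 0, -0.26, 0.35, 108, -93, -15, 0, 0, -0.39, 0.35, 144, -124, -20, 0, 0, -0.52, 0.35, 180, -155, -25, 0, 0, -0.65, 0.35])

```text
time_s: 1.2
tcp_pos: [496.1, 254.9, 198.5]
eef_rot: [-2.153, -2.288, -0.0]
ft_force: [-0.1, 0.6, -0.4]
opening: 34.5
```

Emit:
drive_tool(series=[35, -30, -10, 0, 0, 0, 0.35, 75, -64, -15, 0, 0, 0, 0.35, 75, -64, -15, 0, 0, 0, 0.35, 75, -64, -15, 0, 0, 0, 0.35, 75, -64, -15, 0, 0, 0, 0.35])

```text
time_s: 1.7
tcp_pos: [569.0, 193.1, 183.5]
eef_rot: [-2.146, -2.293, 0.001]
ft_force: [0.3, 0.1, 0.1]
opening: 30.9
```

Run:
```python
from fit import *
ci=camera_info("wrist");img=capture("wrist");cv2.imwrite("pics/w1.png",img)
import pickle;pickle.dump(ci,open("w1.pkl","wb"))
st=state();R=Rn.from_rotvec(st["eef_rot"]).as_matrix();print(st["tcp_pos"],R.round(3),np.rad2deg(np.arctan2(R[1,1],R[0,1])),st["q"])
M=ci["camera_from_world"];print(-M[:3,:3].T@M[:3,3])
```

```text
[568.88611361 193.50499039 183.72899143] [[-0.067  0.998 -0.001]
 [ 0.998  0.067  0.   ]
 [ 0.    -0.001 -1.   ]] 3.856716999210694 [1.30401795e-01 2.90097805e-01 1.59007367e+00 2.97824237e-04
 1.26196455e+00 6.29988553e-02]
[565.08180417 263.07838381 328.04172128]
```

View pics/w1.png

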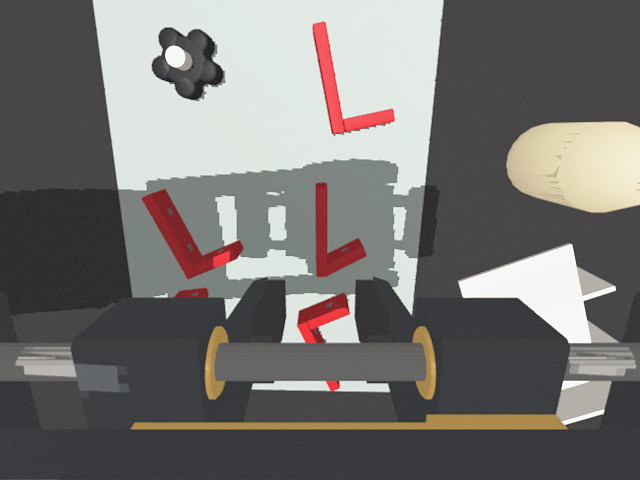

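Run:
```python
from fit import *
import pickle
ci=pickle.load(open("w1.pkl","rb"));img=cv2.imread("pics/w1.png");print(ci.keys())
def soft(win):
    u0,v0,u1,v1=win;c=cv2.GaussianBlur(img,(3,3),0)[v0:v1,u0:u1].astype(float);return np.clip((c[...,2]/(c[...,1]+1)-1.3)/.8,0,1)
o=cv2.resize(img[0:300,100:460],None,fx=2.2,fy=2,interpolation=cv2.INTER_CUBIC)
for nm,w,init in (("bent",(300,172,378,282),(590,181,.06)),("short",(0,0,0,0),(0,0,0))):
    if nm=="short":break
    for nm2 in ("bent",):
        p,e,tot=fit("wrist",img,ci,MODELS[nm2],(init[0],init[1],[init[2]]),4,w,soft(w))
        print(nm,np.round(p[:2],1),np.rad2deg(p[2]).round(2),e,tot)
        t=p[2];c,s=np.cos(t),np.sin(t);R=np.array([[c,-s],[s,c]])
        for P in MODELS[nm2]:
          for z in(4,34):
            uv=proj("wrist",np.c_[P@R.T+p[:2],np.full(4,z)],ci)
            cv2.polylines(o,[((uv-[100,0]+.5)*[2.2,2]).astype(np.int32)],True,(255,0,0) if z==34 else (0,255,0),1)
        print("grasp",R@[-20,12]+p[:2])
cv2.imwrite("pics/ov1.png",o)
```

```text
dict_keys(['camera_matrix', 'camera_from_world'])
bent [591.3 182.1] 3.89 233.2615790341673 1786.7696253089962
grasp [570.53927512 192.76370825]
```

View pics/ov1.png

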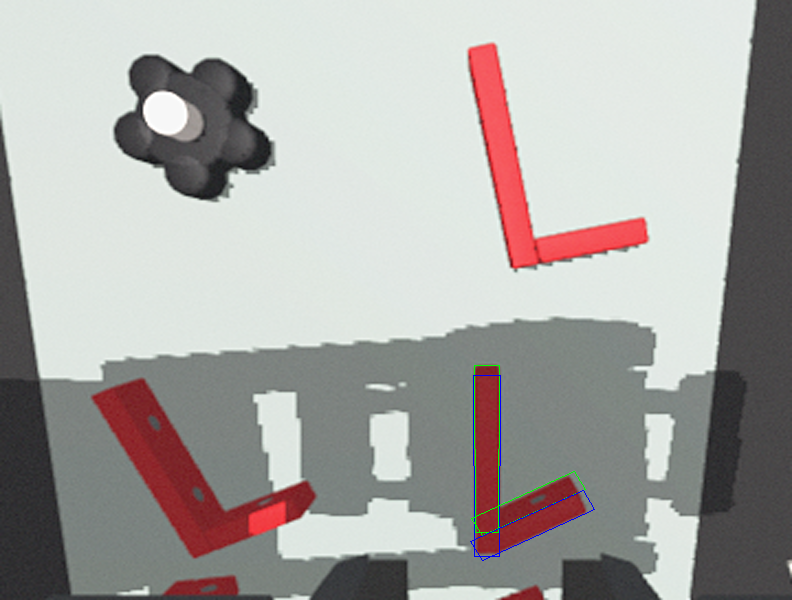

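Emit:
drive_tool(series=[1.5, -0.5, -40, 0, 0, 0, 0.35, 1.5, -0.5, -80, 0, 0, 0, 0.35, 1.5, -0.5, -120, 0, 0, 0, 0.35, 1.5, -0.5, -140, 0, 0, 0, 0.35, 1.5, -0.5, -140, 0, 0, 0, 0.35])

```text
time_s: 2.25
tcp_pos: [567.6, 193.0, 40.5]
eef_rot: [-2.141, -2.293, 0.008]
ft_force: [-1.0, 0.4, 0.5]
opening: 30.8
```

Emit:
drive_tool(series=[0, 0, -20, 0, 0, 0, 0.35, 0, 0, -36, 0, 0, 0, 0.35, 0, 0, -36, 0, 0, 0, 0.35, 0, 0, -36, 0, 0, 0, 0, 0, 0, -36, 0, 0, 0, 0])

```text
time_s: 2.75
tcp_pos: [572.2, 192.3, 9.0]
eef_rot: [2.146, 2.293, 0.002]
ft_force: [0.8, 0.2, 0.8]
opening: 16.9
```

Emit:
drive_tool(series=[0, 0, 0, 0, 0, 0, 0, 0, 0, 0, 0, 0, 0, 0, 0, 0, 0, 0, 0, 0, 0, 0, 0, 15, 0, 0, 0, 0, 0, 0, 40, 0, 0, 0, 0])

```text
time_s: 3.25
tcp_pos: [569.8, 191.6, 47.0]
eef_rot: [-2.145, -2.292, 0.005]
ft_force: [0.7, -0.1, -0.7]
opening: 9.8
```

Run:
```python
from fit import *
img=cv2.imread("pics/top0.png")
print(unproj("top",[[423.6,251.2]],0))
hsv=cv2.cvtColor(img,cv2.COLOR_BGR2HSV)
m=cv2.inRange(hsv,(22,100,100),(35,255,255));m[:, :380]=0;m[:,480:]=0
c=max(cv2.findContours(m,0,2)[0],key=cv2.contourArea)
r=cv2.boxPoints(cv2.minAreaRect(c));print(r,unproj("top",r,5))
g=np.array([[389,212],[460,208],[467,291],[396,296.]])
# model of outer top rim projected
def model(x,y,t):
    cc,s=np.cos(t),np.sin(t);P=rect(-100,100,-85,85)@np.array([[cc,-s],[s,cc]]).T+[x,y];return proj("top",np.c_[P,np.full(4,40)])
o=cv2.resize(img[190:320,380:560],None,fx=4.4,fy=4.4,interpolation=cv2.INTER_CUBIC)
for z in(0,):
    uv=model(519.5,-184,np.deg2rad(2.6));cv2.polylines(o,[((uv-[380,190]+.5)*4.4).astype(np.int32)],True,(255,0,0),1)
cv2.imwrite("pics/ovt.png",o)
img=capture("wrist");cv2.imwrite("pics/w2.png",img)
```

```text
[[ 522.73735776 -179.6378601     0.        ]]
[[391.17535 215.5987 ]
 [454.9478  210.00461]
 [461.81708 288.3143 ]
 [398.04462 293.9084 ]] [[ 611.64235367 -103.23131242    5.        ]
 [ 621.00590138 -259.23837205    5.        ]
 [ 430.06831465 -267.60453031    5.        ]
 [ 420.80821183 -113.106106      5.        ]]
```

View pics/ovt.png

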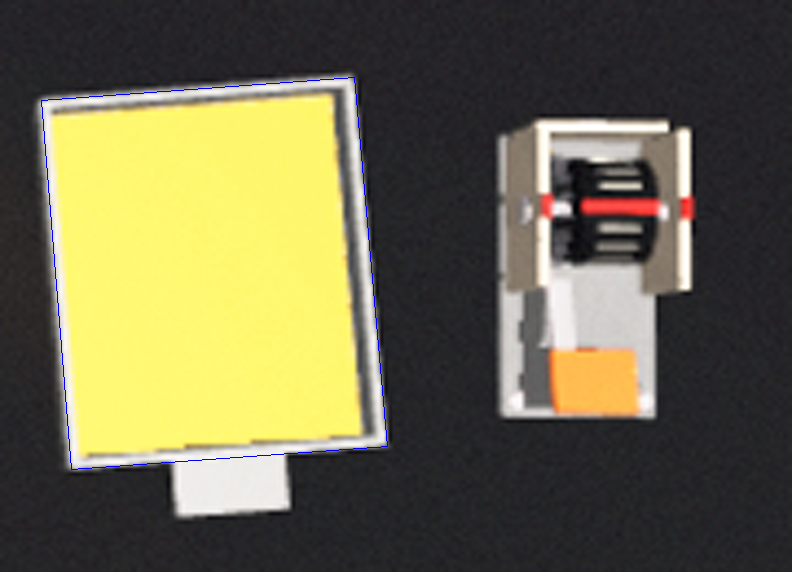

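View pics/w2.png

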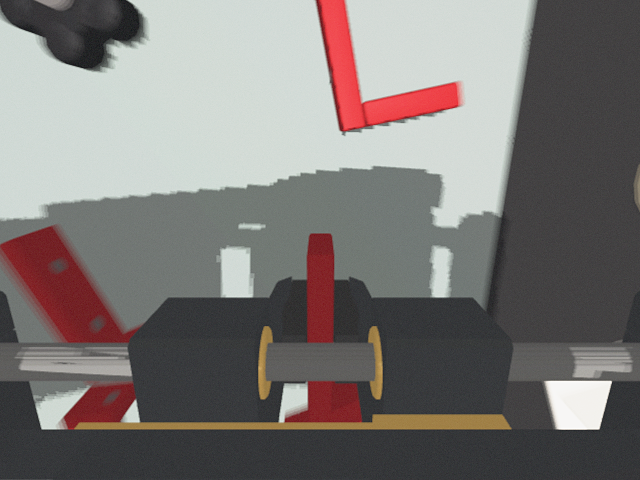

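Emit:
drive_tool(series=[0, 0, 30, 0, 0, 0, 0, -2, -20, 60, 0, 0, 0, 0, -6, -60, 65, 0, 0, 0, 0, -10, -103, 65, 0, 0, 0, 0, -14, -146, 65, 0, 0, 0, 0])

```text
time_s: 3.8
tcp_pos: [557.6, 44.7, 113.8]
eef_rot: [2.145, 2.293, 0.002]
ft_force: [-0.0, 0.0, -1.2]
opening: 9.8
```

Emit:
drive_tool(series=[-4, -45, 0, 0, 0, 0, 0, -8, -90, 0, 0, 0, 0, 0, -12, -135, 0, 0, 0, 0, 0, -15, -180, 0, 0, 0, 0, 0, -17, -205, 0, 0, 0, 0, 0])

```text
time_s: 4.3
tcp_pos: [540.2, -162.6, 113.4]
eef_rot: [2.148, 2.29, -0.0]
ft_force: [0.4, -0.5, -1.4]
opening: 9.8
```

Emit:
drive_tool(series=[0, -12, 0, 0, 0, 0, 0, 0, -12, 0, 0, 0, 0, 0, 0, -12, 0, 0, 0, 0, 0, 0, -12, 0, 0, 0, 0, 0, 0, -12, 0, 0, 0, 0, 0])

```text
time_s: 4.8
tcp_pos: [540.6, -169.6, 112.7]
eef_rot: [-2.144, -2.295, -0.0]
ft_force: [-0.3, 0.1, 0.1]
opening: 9.7
```

Run:
```python
from fit import *
st=state();R=Rn.from_rotvec(st["eef_rot"]).as_matrix();print(st["tcp_pos"],np.rad2deg(np.arctan2(R[1,1],R[0,1])),st["opening"],st["q"][5],st["ft_force"])
cv2.imwrite("pics/w3.png",capture("wrist"))
```

```text
[ 540.56954894 -169.57061989  112.68576478] 3.8936227713805582 9.667645447352879 -0.581537927572043 [-0.28830616  0.0848135   0.10945555]
```

View pics/w3.png

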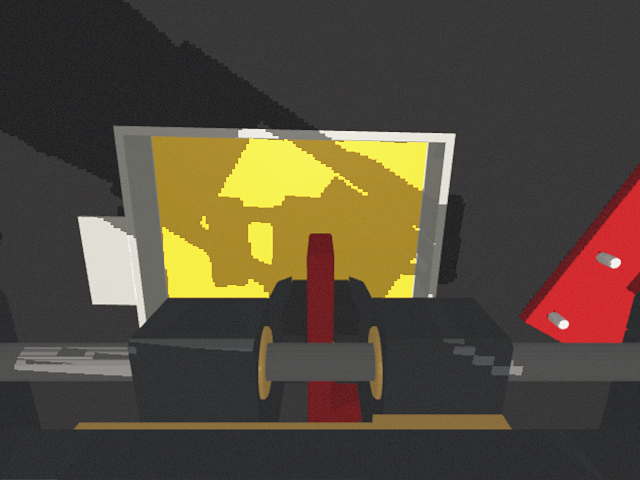

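Emit:
drive_tool(series=[0, -1, -35, 0, 0, 0, 0, 0, -1, -65, 0, 0, 0, 0, 0, -1, -85, 0, 0, 0, 0, 0, -1, -97, 0, 0, 0, 0, 0, -1, -102, 0, 0, 0, 0])

```text
time_s: 5.35
tcp_pos: [539.8, -171.2, 9.7]
eef_rot: [-2.145, -2.293, 0.001]
ft_force: [-13.3, 5.7, 38.8]
opening: 9.8
```

Emit:
drive_tool(series=[0, 0, 0, 0, 0, 0, 0, 0, 0, -0.5, 0, 0, 0, 0, 0, 0, -1, 0, 0, 0, 0, 0, 0, -1, 0, 0, 0, 0, 0, 0, -1, 0, 0, 0, 0])

```text
time_s: 5.85
tcp_pos: [540.7, -172.2, 10.1]
eef_rot: [2.147, 2.293, 0.0]
ft_force: [0.7, 0.8, -1.0]
opening: 9.7
```

Emit:
drive_tool(series=[0, 0, -0.4, 0, 0, 0, 0, 0, 0, -0.4, 0, 0, 0, 0.3, 0, 0, -0.4, 0, 0, 0, 0.3, 0, 0, -0.4, 0, 0, 0, 0.3, 0, 0, -0.4, 0, 0, 0, 0.3])

```text
time_s: 6.35
tcp_pos: [540.4, -172.0, 9.2]
eef_rot: [-2.147, -2.293, 0.0]
ft_force: [0.7, -0.6, -0.0]
opening: 26.5
```

Emit:
drive_tool(series=[0, 0, 10, 0, 0, 0, 0.3, 0, 0, 35, 0, 0, 0, 0.3, 0, 0, 70, 0, 0, 0, 0.3, 0, 0, 105, 0, 0, 0, 0.35, 0, 10, 120, 0, 0, 0.03, 0.35])

```text
time_s: 6.85
tcp_pos: [542.4, -163.6, 133.6]
eef_rot: [2.108, 2.321, 0.002]
ft_force: [0.2, 0.1, 0.3]
opening: 30.9
```

Emit:
drive_tool(series=[-17, 42, 4, 0, 0, 0.03, 0.35, -34, 84, 8, 0, 0, 0.06, 0.35, -51, 126, 12, 0, 0, 0.088, 0.35, -68, 168, 16, 0, 0, 0.088, 0.35, -85, 210, 20, 0, 0, 0.088, 0.35])

```text
time_s: 7.35
tcp_pos: [453.8, 50.0, 149.1]
eef_rot: [-2.006, -2.417, 0.0]
ft_force: [0.2, 0.2, 0.4]
opening: 30.7
```

Emit:
drive_tool(series=[-6, 15, 0, 0, 0, 0, 0.35, -6, 15, 0, 0, 0, 0, 0.35, -6, 15, 0, 0, 0, 0, 0.35, -6, 15, 0, 0, 0, 0, 0.35, -6, 15, 0, 0, 0, 0, 0.35])

```text
time_s: 7.85
tcp_pos: [449.8, 62.0, 149.2]
eef_rot: [-2.01, -2.415, 0.0]
ft_force: [0.3, -0.8, -0.2]
opening: 30.5
```

Run:
```python
from fit import *
import pickle
ci=camera_info("wrist");img=capture("wrist");cv2.imwrite("pics/w4.png",img);pickle.dump(ci,open("w4.pkl","wb"))
st=state();R=Rn.from_rotvec(st["eef_rot"]).as_matrix();print(st["tcp_pos"],np.rad2deg(np.arctan2(R[1,1],R[0,1])))
cv2.imwrite("pics/t4.png",cv2.resize(capture("top")[180:330,180:480],None,fx=2.6,fy=2.6,interpolation=cv2.INTER_CUBIC))
```

```text
[449.73791323  62.06157925 149.14339981] 10.459453316959173
```

View pics/w4.png

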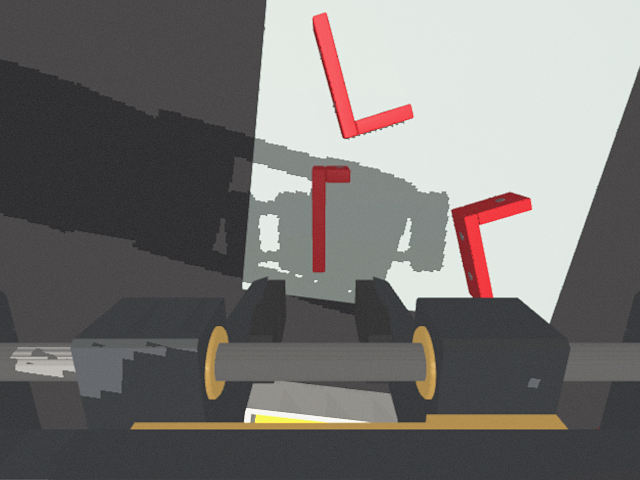

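View pics/t4.png

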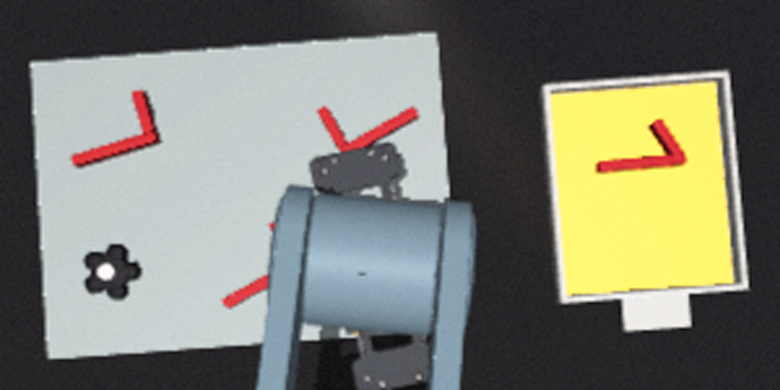

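Run:
```python
from fit import *
import pickle
ci=pickle.load(open("w4.pkl","rb"));img=cv2.imread("pics/w4.png")
w=(300,155,360,280);u0,v0,u1,v1=w;c=cv2.GaussianBlur(img,(3,3),0)[v0:v1,u0:u1].astype(float)
s=np.clip((c[...,2]/(c[...,1]+1)-1.3)/.8,0,1)
p,e,tot=fit("wrist",img,ci,MODELS["short"],(468,71,[.18]),4,w,s)
t=p[2];R=np.array([[np.cos(t),-np.sin(t)],[np.sin(t),np.cos(t)]])
print(np.round(p[:2],1),np.rad2deg(t),e,tot,R@[-20,-5]+p[:2])
```

```text
[467.6  71.1] 10.311194383117794 128.40195820951834 1716.3840574430428 [448.86036328  62.56308274]
```

Agreement within 1 mm; descend with a slower ending.

Emit:
drive_tool(series=[-1, 0.5, -40, 0, 0, 0, 0.35, -1, 0.5, -75, 0, 0, 0, 0.35, -1, 0.5, -95, 0, 0, 0, 0.35, -1, 0.5, -107, 0, 0, 0, 0.35, -1, 0.5, -112, 0, 0, 0, 0.35])

```text
time_s: 8.45
tcp_pos: [448.0, 63.2, 36.3]
eef_rot: [-2.008, -2.414, 0.002]
ft_force: [-0.4, 0.1, -0.3]
opening: 30.6
```

Emit:
drive_tool(series=[0, 0, -14, 0, 0, 0, 0.35, 0, 0, -24, 0, 0, 0, 0.35, 0, 0, -29, 0, 0, 0, 0.35, 0, 0, -29, 0, 0, 0, 0.35, 0, 0, -29, 0, 0, 0, 0])

```text
time_s: 8.95
tcp_pos: [448.9, 63.4, 8.8]
eef_rot: [2.008, 2.416, 0.001]
ft_force: [-0.7, -1.1, -0.3]
opening: 24.6
```

Emit:
drive_tool(series=[0, 0, 0, 0, 0, 0, 0, 0, 0, 0, 0, 0, 0, 0, 0, 0, 0, 0, 0, 0, 0, 0, 0, 0, 0, 0, 0, 0, 0, 0, 0, 0, 0, 0, 0])

```text
time_s: 9.45
tcp_pos: [448.8, 63.4, 8.8]
eef_rot: [2.007, 2.416, 0.001]
ft_force: [-0.9, -0.4, 6.2]
opening: 9.7
```

Emit:
drive_tool(series=[0, 0, 25, 0, 0, 0, 0, 0, -5, 60, 0, 0, 0, 0, 2, -35, 90, 0, 0, -0.04, 0, 4, -75, 95, 0, 0, -0.08, 0, 7, -115, 95, 0, 0, -0.113, 0])

```text
time_s: 9.95
tcp_pos: [456.3, -52.7, 104.9]
eef_rot: [2.139, 2.297, 0.002]
ft_force: [0.3, -0.2, -1.9]
opening: 9.8
```

Emit:
drive_tool(series=[2, -40, 0, 0, 0, 0, 0, 4, -80, 0, 0, 0, 0, 0, 7, -115, 0, 0, 0, 0, 0, 9, -140, 0, 0, 0, 0, 0, 9, -140, 0, 0, 0, 0, 0])

```text
time_s: 10.45
tcp_pos: [464.6, -194.6, 103.3]
eef_rot: [2.144, 2.294, -0.001]
ft_force: [-0.5, 1.1, -2.1]
opening: 9.9
```

Emit:
drive_tool(series=[0, 0, -20, 0, 0, 0, 0, 0, 0, -40, 0, 0, 0, 0, 0, 0, -57, 0, 0, 0, 0, 0, 0, -67, 0, 0, 0, 0, 0, 0, -72, 0, 0, 0, 0])

```text
time_s: 10.95
tcp_pos: [463.7, -190.4, 30.2]
eef_rot: [-2.139, -2.298, 0.0]
ft_force: [0.4, 0.4, -1.0]
opening: 9.5
```

Emit:
drive_tool(series=[0.5, -1, -7, 0, 0, 0, 0, 0.5, -1, -13, 0, 0, 0, 0, 0.5, -1, -17, 0, 0, 0, 0, 0.5, -1, -19.5, 0, 0, 0, 0, 0.5, -1, -20.5, 0, 0, 0, 0])

```text
time_s: 11.45
tcp_pos: [464.9, -192.6, 10.7]
eef_rot: [-2.141, -2.299, 0.0]
ft_force: [-0.6, -0.1, -1.1]
opening: 9.8
```

Emit:
drive_tool(series=[0, 0, 0, 0, 0, 0, 0, 0, 0, 0, 0, 0, 0, 0, 0, 0, 0, 0, 0, 0, 0, 0, 0, -0.4, 0, 0, 0, 0, 0, 0, -0.4, 0, 0, 0, 0])

```text
time_s: 11.95
tcp_pos: [464.9, -192.6, 10.5]
eef_rot: [2.141, 2.299, 0.0]
ft_force: [0.3, -0.3, -1.7]
opening: 9.7
```

Emit:
drive_tool(series=[0, 0, -0.5, 0, 0, 0, 0, 0, 0, -0.5, 0, 0, 0, 0.28, 0, 0, -0.5, 0, 0, 0, 0.28, 0, 0, -0.5, 0, 0, 0, 0.28, 0, 0, -0.5, 0, 0, 0, 0.28])

```text
time_s: 12.45
tcp_pos: [465.0, -192.6, 10.0]
eef_rot: [2.141, 2.299, 0.0]
ft_force: [0.2, 0.7, -0.6]
opening: 24.6
```

Emit:
drive_tool(series=[0, 0, 10, 0, 0, 0, 0.28, 0, 0, 35, 0, 0, 0, 0.28, 0, 0, 75, 0, 0, 0, 0.28, 0, 0, 115, 0, 0, 0, 0.1, 0, 0, 140, 0, 0, 0, 0])

```text
time_s: 12.95
tcp_pos: [466.0, -193.2, 153.8]
eef_rot: [2.138, 2.296, 0.001]
ft_force: [0.8, -0.5, -0.0]
opening: 10.7
```

Run:
```python
from fit import *
img=capture("top");cv2.imwrite("pics/t5f.png",img);cv2.imwrite("pics/t5.png",cv2.resize(img[180:330,180:480],None,fx=2.6,fy=2.6,interpolation=cv2.INTER_CUBIC))
cv2.imwrite("pics/s5.png",capture("scene"))
cv2.imwrite("pics/w5.png",capture("wrist"))
st=state();print(st["tcp_pos"],st["q"],st["opening"])
```

```text
[ 466.13891886 -193.3577182   152.36112825] [-6.28805408e-01  1.19219251e-01  1.86422923e+00 -4.10516532e-06
  1.15311172e+00 -6.99930804e-01] 0.24626976411499715
```

View pics/s5.png

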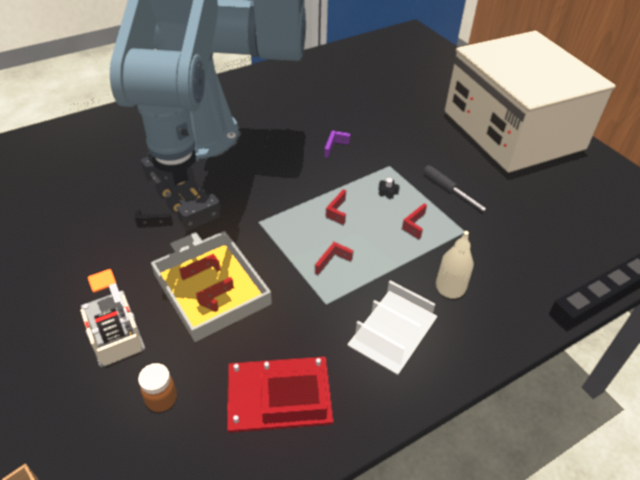

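View pics/t5.png

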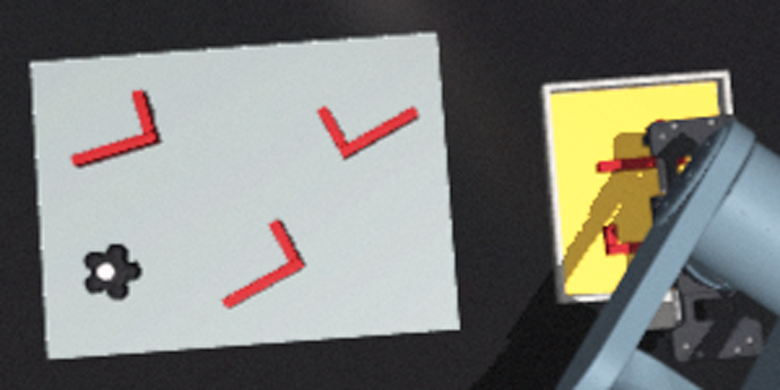

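Run:
```python
from fit import *
img=cv2.imread("pics/t5f.png")
for n,f,rg in(("top","pics/t5f.png",(480,250,560,300)),("scene","pics/s5.png",(70,250,140,310))):
    im=cv2.imread(f);hsv=cv2.cvtColor(im,cv2.COLOR_BGR2HSV);m=cv2.inRange(hsv,(6,150,150),(22,255,255));k=np.zeros_like(m);k[rg[1]:rg[3],rg[0]:rg[2]]=1;m*=k
    ys,xs=np.nonzero(m);r=cv2.minAreaRect(np.c_[xs,ys].astype(np.float32));print(n,len(xs),xs.mean(),ys.mean(),r,unproj(n,[[xs.mean(),ys.mean()]],78))
print([(o["point"],o["score"]) for o in place_of("scene","lever_pad")[:2]])
print([(o["point"],o["score"],unproj("top",[o["point"]],78)) for o in place_of("top","lever_pad")[:2]])
# base plate corners crop1 px
g=np.array([[499,415],[655,416],[691,289],[668,121.]])/4.4+[380,190]-.5
print(unproj("top",g[:2],6))
cv2.imwrite("pics/c5.png",cv2.resize(img[200:300,480:560],None,fx=6,fy=6,interpolation=cv2.INTER_CUBIC))
```

```text
top 51 521.4705882352941 278.1764705882353 ((521.0, 276.5), (6.0, 13.0), 0.0) [[ 449.96875083 -389.75909554   78.        ]]
scene 433 100.7459584295612 279.70207852193994 ((101.37591552734375, 279.90875244140625), (17.685203552246094, 26.228778839111328), 70.01689147949219) [[ 451.80108854 -376.43588033   78.        ]]
[([99.5, 275.4], 0.81)]
[([517.6, 277.4], 0.52, array([[ 451.99332376, -380.97177096,   78.        ]])), ([510.3, 254.8], 0.46, array([[ 504.43416517, -366.82014911,   78.        ]]))]
[[ 438.84606638 -342.87342906    6.        ]
 [ 435.9545427  -428.32290156    6.        ]]
```

View pics/c5.png

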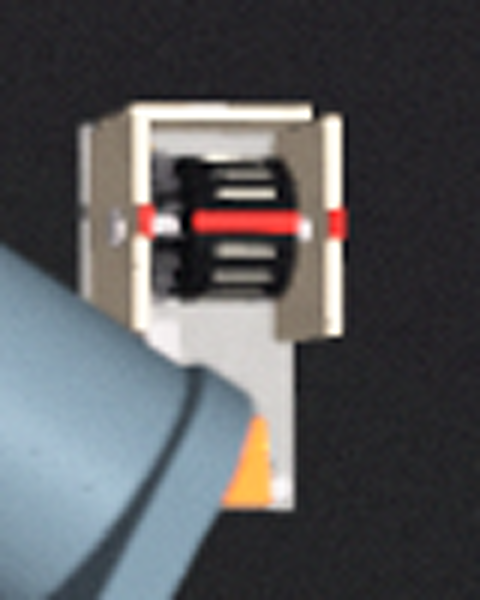

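Emit:
drive_tool(series=[0, -17, 0, 0, 0, -0.14, 0, -2, -34, 0, 0, 0, -0.28, 0, -3, -51, 0, 0, 0, -0.42, 0, -5, -68, 0, 0, 0, -0.56, 0, -6, -85, 0, 0, 0, -0.7, 0])

```text
time_s: 13.7
tcp_pos: [457.7, -277.2, 147.7]
eef_rot: [-2.8, -1.415, 0.002]
ft_force: [0.0, -0.7, 0.6]
opening: 0.1
```

Emit:
drive_tool(series=[0, -17, 0, 0, 0, -0.14, 0, -2, -34, 0, 0, 0, -0.28, 0, -3, -51, 0, 0, 0, -0.42, 0, -5, -68, 0, 0, 0, -0.56, 0, -7, -85, 0, 0, 0, -0.7, 0])

```text
time_s: 14.2
tcp_pos: [450.8, -362.1, 147.4]
eef_rot: [-3.116, -0.369, 0.004]
ft_force: [0.6, 0.5, -0.4]
opening: 0.5
```

Emit:
drive_tool(series=[0, -13, -10, 0, 0, -0.14, 0, 0, -13, -20, 0, 0, -0.27, 0, 0, -13, -30, 0, 0, -0.27, 0, 0, -13, -35, 0, 0, -0.27, 0, 0, -13, -35, 0, 0, -0.27, 0])

```text
time_s: 14.7
tcp_pos: [451.2, -374.3, 113.0]
eef_rot: [-3.139, 0.04, 0.003]
ft_force: [-0.4, -0.1, 0.0]
opening: 0.2
```

Run:
```python
from fit import *
st=state();R=Rn.from_rotvec(st["eef_rot"]).as_matrix();print(st["tcp_pos"],np.rad2deg(np.arctan2(R[1,1],R[0,1])),st["opening"],st["q"],st["ft_force"])
ci=camera_info("wrist");print(proj("wrist",[[452,-376,78],st["tcp_pos"],[436,-398,78],[436,-354,78]],ci))
cv2.imwrite("pics/w6.png",capture("wrist"))
s=capture("scene");cv2.imwrite("pics/s6.png",cv2.resize(s[230:400,40:290],None,fx=3,fy=3))
```

```text
[ 451.18434467 -374.29470211  113.03189558] -91.44976719584591 0.2446302906793673 [-8.94850313e-01  3.47735763e-01  1.67327245e+00  1.34718179e-05
  1.12405850e+00  7.01240413e-01] [-0.35283045 -0.07655233  0.02966957]
[[322.13767974 270.27384803]
 [318.5568911  301.33649105]
 [363.02447277 296.6832047 ]
 [282.71403776 298.42950205]]
```

View pics/w6.png

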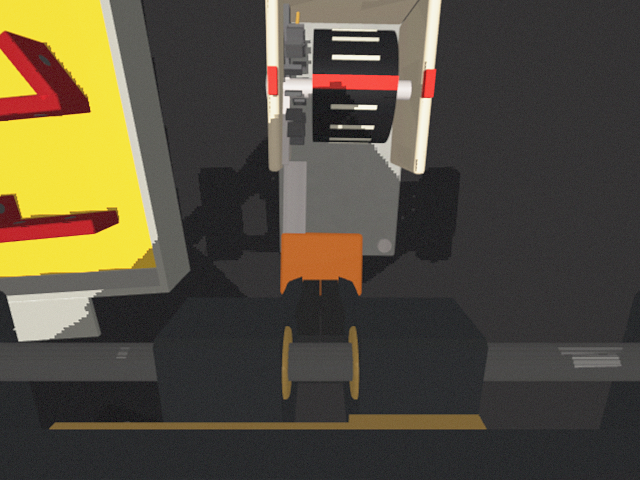

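View pics/s6.png

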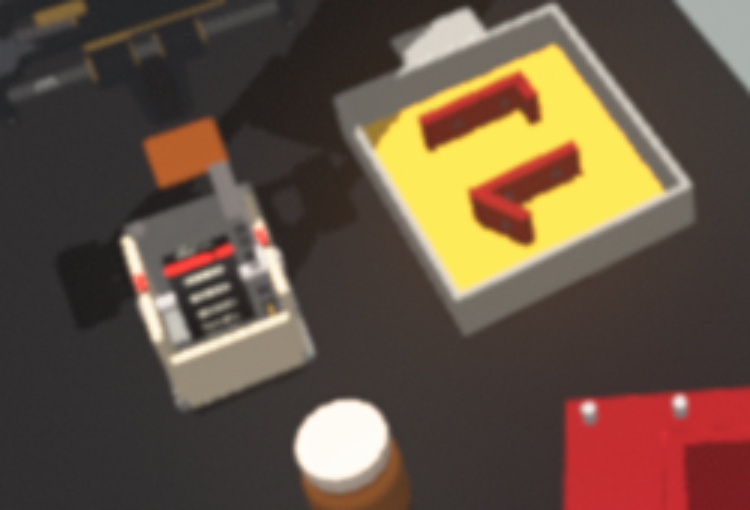

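Emit:
drive_tool(series=[0, -1, -15, 0, 0, 0, 0, 0, -1, -30, 0, 0, 0, 0, 0, -1, -42, 0, 0, 0, 0, 0, -1, -54, 0, 0, 0, 0, 0, -1, -63, 0, 0, 0, 0])

```text
time_s: 15.3
tcp_pos: [451.2, -376.3, 50.5]
eef_rot: [-3.14, 0.044, 0.003]
ft_force: [-3.2, 0.1, 5.2]
opening: 0.5
```

Emit:
drive_tool(series=[0, 0, -5, 0, 0, 0, 0, 0, 0, -9, 0, 0, 0, 0, 0, 0, -12, 0, 0, 0, 0, 0, 0, -15, 0, 0, 0, 0, 0, 0, -16, 0, 0, 0, 0])

```text
time_s: 15.8
tcp_pos: [452.4, -376.4, 36.1]
eef_rot: [3.141, -0.044, 0.001]
ft_force: [-1.7, 3.0, 5.5]
opening: 0.5
```

Run:
```python
from fit import *
st=state();print(st["tcp_pos"],st["ft_force"])
cv2.imwrite("pics/w7.png",capture("wrist"))
```

```text
[ 452.40682963 -376.44300948   36.07931556] [-1.69553538  3.04280928  5.47050049]
```

View pics/w7.png

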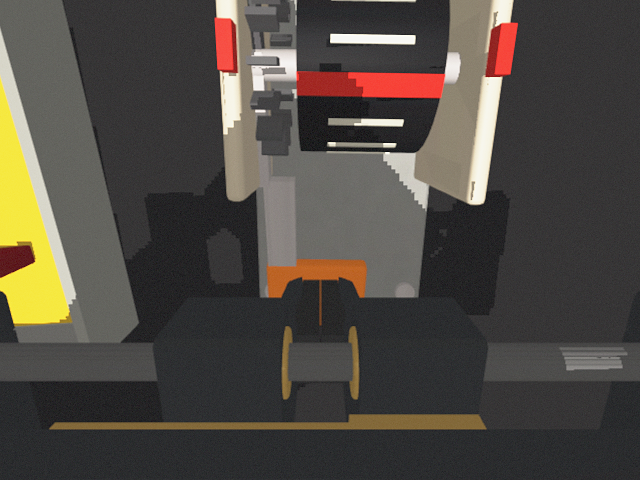

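Drum is turning. Continue in small steps to the stop, watching force.

Emit:
drive_tool(series=[0, 0, -1, 0, 0, 0, 0, 0, 0, -2, 0, 0, 0, 0, 0, 0, -3, 0, 0, 0, 0, 0, 0, -4, 0, 0, 0, 0, 0, 0, -4, 0, 0, 0, 0])

```text
time_s: 16.35
tcp_pos: [453.0, -376.5, 32.5]
eef_rot: [3.141, -0.044, 0.003]
ft_force: [0.2, 3.3, 5.5]
opening: 0.7
```

Emit:
drive_tool(series=[0, 0, -0.5, 0, 0, 0, 0, 0, 0, -1, 0, 0, 0, 0, 0, 0, -1, 0, 0, 0, 0, 0, 0, -1, 0, 0, 0, 0, 0, 0, -1, 0, 0, 0, 0])

```text
time_s: 16.85
tcp_pos: [453.1, -376.5, 32.0]
eef_rot: [3.141, -0.044, 0.003]
ft_force: [-0.5, 4.2, 9.2]
opening: 0.3
```

Emit:
drive_tool(series=[0, 0, -0.5, 0, 0, 0, 0, 0, 0, -1, 0, 0, 0, 0, 0, 0, -1.5, 0, 0, 0, 0, 0, 0, -1.5, 0, 0, 0, 0, 0, 0, -1.5, 0, 0, 0, 0])

```text
time_s: 17.35
tcp_pos: [453.2, -376.6, 31.7]
eef_rot: [3.141, -0.044, 0.003]
ft_force: [-3.8, 6.9, 19.0]
opening: 0.1
```

Run:
```python
from fit import *
st=state();print(st["tcp_pos"],st["ft_force"])
cv2.imwrite("pics/w8.png",capture("wrist"))
```

```text
[ 453.21333932 -376.633423     31.74230383] [-3.82569899  6.92815861 19.01981904]
```

View pics/w8.png

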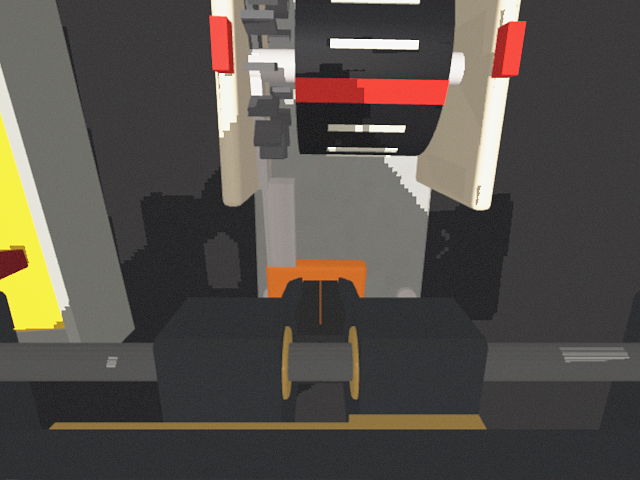

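Emit:
drive_tool(series=[0, 0, 8, 0, 0, 0, 0, 0, 0, 25, 0, 0, 0, 0, 0, 0, 45, 0, 0, 0, 0, 0, 0, 65, 0, 0, 0, 0, 0, 0, 83, 0, 0, 0, 0])

```text
time_s: 17.9
tcp_pos: [452.5, -376.8, 113.4]
eef_rot: [3.14, -0.044, 0.002]
ft_force: [-0.6, -0.2, -0.1]
opening: 0.3
```

Emit:
drive_tool(series=[0, 0, 0, 0, 0, 0, 0, 0, 0, 0, 0, 0, 0, 0, 0, 0, 0, 0, 0, 0, 0, 0, 0, 0, 0, 0, 0, 0, 0, 0, 0, 0, 0, 0, 0])

```text
time_s: 18.4
tcp_pos: [451.5, -376.1, 111.4]
eef_rot: [-3.14, 0.044, 0.002]
ft_force: [0.5, 0.0, 0.1]
opening: 0.5
```

Run:
```python
from fit import *
st=state();print(st["tcp_pos"],st["ft_force"])
cv2.imwrite("pics/w9.png",capture("wrist"))
```

```text
[ 451.54712369 -376.1121938   111.36597374] [0.53346737 0.00327892 0.14058937]
```

View pics/w9.png

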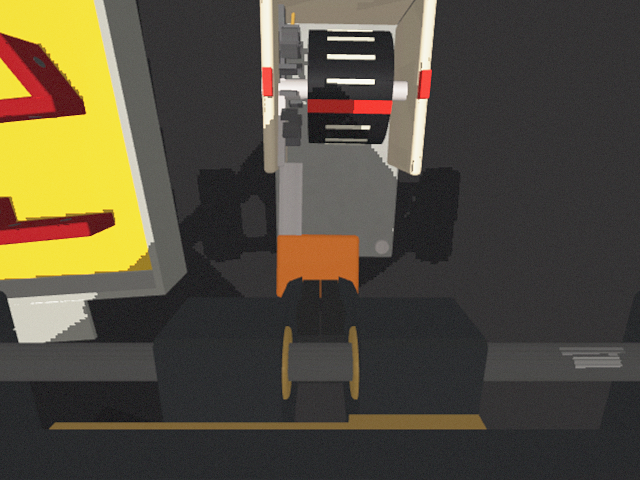

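Emit:
drive_tool(series=[0, 0, -15, 0, 0, 0, 0, 0, 0, -30, 0, 0, 0, 0, 0, 0, -42, 0, 0, 0, 0, 0, 0, -53, 0, 0, 0, 0, 0, 0, -62, 0, 0, 0, 0])

```text
time_s: 18.95
tcp_pos: [451.2, -376.1, 49.0]
eef_rot: [-3.14, 0.044, 0.003]
ft_force: [-4.9, 0.3, 4.7]
opening: 0.3
```

Emit:
drive_tool(series=[0, 0, -5, 0, 0, 0, 0, 0, 0, -9, 0, 0, 0, 0, 0, 0, -12, 0, 0, 0, 0, 0, 0, -14, 0, 0, 0, 0, 0, 0, -15, 0, 0, 0, 0])

```text
time_s: 19.45
tcp_pos: [452.4, -376.3, 35.6]
eef_rot: [-3.141, 0.044, -0.001]
ft_force: [-2.2, 3.6, 5.2]
opening: 0.0
```

Emit:
drive_tool(series=[0, 0, -1, 0, 0, 0, 0, 0, 0, -2, 0, 0, 0, 0, 0, 0, -3, 0, 0, 0, 0, 0, 0, -4, 0, 0, 0, 0, 0, 0, -4, 0, 0, 0, 0])

```text
time_s: 19.95
tcp_pos: [453.0, -376.4, 32.2]
eef_rot: [3.141, -0.044, 0.003]
ft_force: [-0.0, 2.8, 6.5]
opening: 0.4
```

Emit:
drive_tool(series=[0, 0, -0.5, 0, 0, 0, 0, 0, 0, -1, 0, 0, 0, 0, 0, 0, -1.5, 0, 0, 0, 0, 0, 0, -2, 0, 0, 0, 0, 0, 0, -2, 0, 0, 0, 0])

```text
time_s: 20.45
tcp_pos: [453.1, -376.6, 31.7]
eef_rot: [3.141, -0.044, 0.003]
ft_force: [-4.1, 7.7, 18.8]
opening: 0.4
```

Emit:
drive_tool(series=[0, 0, 8, 0, 0, 0, 0, 0, 0, 25, 0, 0, 0, 0, 0, 0, 45, 0, 0, 0, 0, 0, 0, 65, 0, 0, 0, 0, 0, 0, 83, 0, 0, 0, 0])

```text
time_s: 20.95
tcp_pos: [452.6, -376.9, 113.5]
eef_rot: [3.14, -0.044, 0.003]
ft_force: [0.4, -1.1, -1.1]
opening: 0.6
```

Emit:
drive_tool(series=[0, 0, 25, 0, 0, 0, 0, 0, 0, 50, 0, 0, 0, 0, 0, 0, 75, 0, 0, 0, 0, -30, 0, 80, 0, 0, 0, 0, -60, 0, 80, 0, 0, 0, 0])

```text
time_s: 21.45
tcp_pos: [392.7, -377.5, 194.2]
eef_rot: [3.138, -0.042, 0.005]
ft_force: [-1.2, -0.8, -0.2]
opening: 0.3
```

Emit:
drive_tool(series=[-30, 0, 0, 0, 0, 0, 0, -60, 0, 0, 0, 0, 0, 0, -60, 0, 0, 0, 0, 0, 0, -60, 0, 0, 0, 0, 0, 0, -60, 0, 0, 0, 0, 0, 0])

```text
time_s: 21.95
tcp_pos: [332.9, -376.9, 192.7]
eef_rot: [3.14, -0.044, 0.002]
ft_force: [0.7, 0.3, 0.7]
opening: 0.6
```

Run:
```python
from fit import *
st=state();print(st["tcp_pos"],st["ft_force"],np.abs(st["qd"]).max())
cv2.imwrite("pics/w10.png",capture("wrist"))
t=capture("top");cv2.imwrite("pics/t10.png",t)
s=capture("scene");cv2.imwrite("pics/s10.png",s);cv2.imwrite("pics/s10c.png",cv2.resize(s[230:400,40:290],None,fx=3,fy=3))
t0=cv2.imread("pics/top0.png")
d=np.abs(t.astype(int)-t0).max(2);print("mat diff")
cv2.imwrite("pics/d10.png",cv2.resize((np.clip(d*2,0,255)).astype(np.uint8),None,fx=1.2,fy=1.2))
```

```text
[ 332.8528521  -376.9090079   192.68281589] [0.65891002 0.33863627 0.69732161] 0.00866720581734677
mat diff
```

View pics/w10.png

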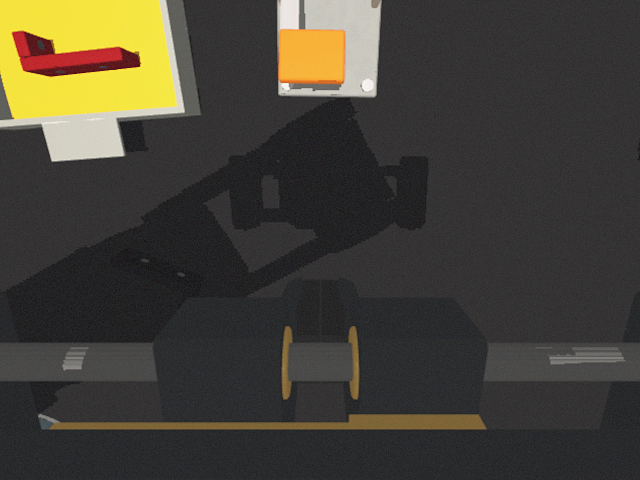

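View pics/s10c.png

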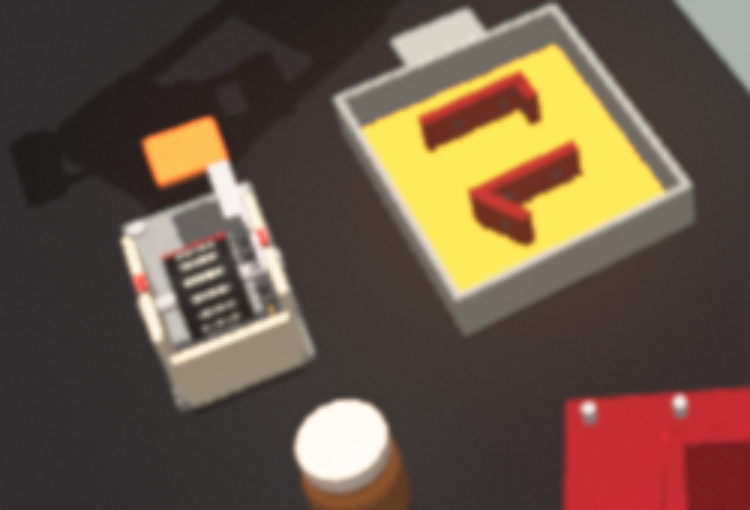

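View pics/t10.png

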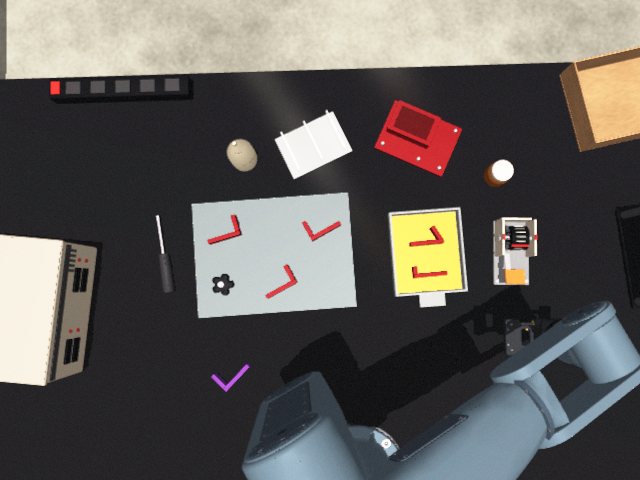

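View pics/d10.png

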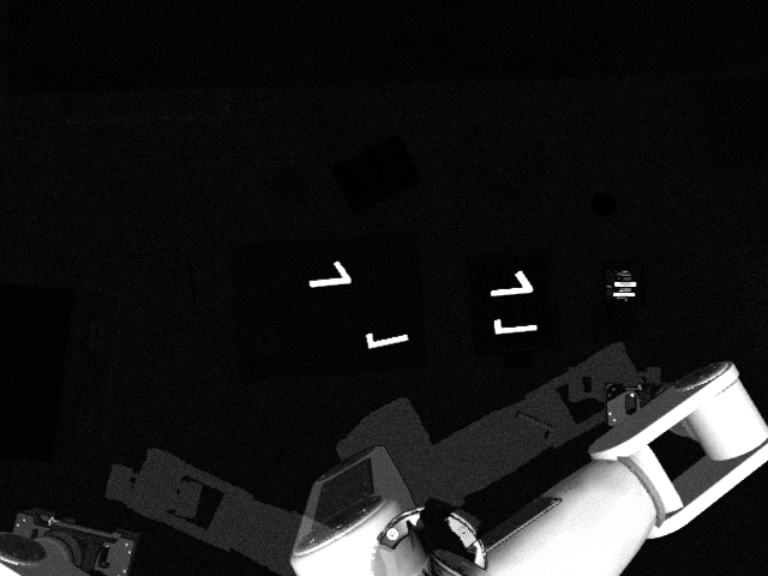

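Run:
```python
from fit import *
for a in (0,22.5,45,67.5):
    r=np.deg2rad(a);print(a,proj("top",[[544.9-30*np.sin(r),-388,50+30*np.cos(r)]]).round(1))
img=cv2.imread("pics/t10.png")
for f in("top0","t10"):
    im=cv2.imread(f"pics/{f}.png")[215:262,508:530].astype(int);m=(im[...,2]>120)&(im[...,2]>2*im[...,1]);ys,xs=np.nonzero(m);print(f,sorted(set(ys+215)),[ (y+215,m[y].sum()) for y in set(ys)])
cv2.imwrite("pics/c10.png",cv2.resize(img[205:295,485:550],None,fx=6,fy=6,interpolation=cv2.INTER_CUBIC))
```

```text
0 [[518.9 237. ]]
22.5 [[518.8 242. ]]
45 [[518.2 246.4]]
67.5 [[517.  249.5]]
top0 [np.int64(235), np.int64(236), np.int64(237), np.int64(238)] [(np.int64(235), np.int64(18)), (np.int64(236), np.int64(18)), (np.int64(237), np.int64(17)), (np.int64(238), np.int64(16))]
t10 [np.int64(244), np.int64(245), np.int64(246)] [(np.int64(244), np.int64(17)), (np.int64(245), np.int64(18)), (np.int64(246), np.int64(18))]
```

View pics/c10.png

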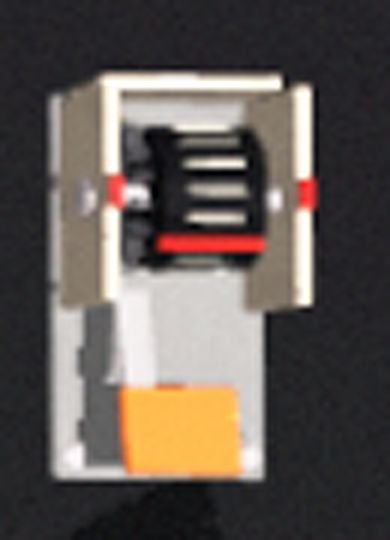

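The red mark is at rows 244–246. Two steps (45°) predicts row 246 and one step predicts row 242. The start reading was about 0.5 px above its own prediction, so two steps fits. The lever is up, so I'm handing in.

```bash
python3 -c "
from rig import *
print(hand_in(), state()['time_s'])"
```

```text
the job is handed in; nothing more can be done
the job is handed in; nothing more can be done
```

I laid the bent bracket and the short-legged bracket side by side in the yellow tray. They are flat and the same face up as on the mat. After that I pressed the tally lever to its stop twice, letting it spring back up each time, and handed in at about 22 s.

- **Tray:** the last scene and top pictures show both rejects flat on the floor, clear of each other and of the walls.
- **Counter:** the drum's red mark has moved two steps of 22.5°. It sits at image rows 244–246, where two steps predicts row 246 and one step predicts row 242. The lever is back up.
- **Everything else:** comparing the first and last top views, only the two rejects, the drum and the arm have changed. The robot is clear of everything.
- **Force spikes:** setting down the bent bracket overshot briefly, with 39 N at the wrist. Each lever press read about 19 N at its stop. The wrist limit is 120 N.
- **Model fit:** the bent bracket's short leg looked slightly shorter in the pictures than in my model. This did not affect the grasp.

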